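# Find the stamped bottle crate and send it to the dispatch line

### The job

One of the two empty wooden bottle crates has a round stamp under its base, and crates are sent out lying on their side with that stamp showing. Using only the fingertips, and without gripping or lifting anything, ease both crates over to the robot's left, where each stands, onto their long sides to see which is stamped. Then push the stamped one as it lies along the bench, away from the robot, until its far end rests on the white dispatch tape across its whole width, and leave the other crate lying there and everything else undisturbed.

Things in the scene. Friction and masses are not known exactly. Their poses are not given: they have to be found in the camera images.
- crate_a: empty open beech bottle crate, 200 (its x) by 100 (its y) by 130 high, 0.44 to 0.72 kg, the stamped one. Pushed near the top of its right long wall it tips about its left lower edge, past 45 degrees by itself; finger pads grip the wood, so follow the wall up in an arc about that edge (a level push jams or slides it). Origin: centre of underside; x away from the robot, y to its left
- crate_b: the twin of crate_a: same look, sizes, weights, origin and axes, but no stamp. Either may stand on either side. Walls 7 thick, ends 9 with a scoop 50 wide, 25 deep in the top edge; base 6 up, on two end runners. Friction on the bench 0.5 to 0.7. On its side a crate is 100 high, 130 across and stable; pushed on its near end, halfway up or lower, 55 from its underside, it slides straight
- stamp (a point): the centre of the round burnt-in stamp (a dark ring 74 across with a flask in it) in the middle of the underside of one crate, 6 above the bottom of its runners; hidden until the crate lies on its side. Tipped over to the left, its underside faces right, upright and open to the scene camera
- line: the dispatch line: a strip of white tape 50 wide (its x, away from the robot) and 670 long (its y, to the left), stuck flat on the bench beyond the crates; too thin to feel. Origin: its centre
- crate_a_rim (a point): the middle of the top edge line of the far end of crate_a (100 along its x, 130 above its underside)
- crate_a_nl (a point): the near left corner of the underside of crate_a, left and right as it stands upright seen from the robot
- crate_a_nr (a point): the near right corner of the underside of crate_a, left and right as it stands upright seen from the robot
- crate_a_fl (a point): the far left corner of the underside of crate_a, left and right as it stands upright seen from the robot
- crate_a_fr (a point): the far right corner of the underside of crate_a, left and right as it stands upright seen from the robot
- crate_b_nl (a point): the near left corner of the underside of crate_b, left and right as it stands upright seen from the robot
- crate_b_nr (a point): the near right corner of the underside of crate_b, left and right as it stands upright seen from the robot
- crate_b_fl (a point): the far left corner of the underside of crate_b, left and right as it stands upright seen from the robot
- crate_b_fr (a point): the far right corner of the underside of crate_b, left and right as it stands upright seen from the robot
- amber_bottle: amber stoppered reagent bottle, 40 across, 99 high, in front of the right crate, towards the robot. A loose bystander: leave it alone. Origin: centre of its underside
- dropper_bottle: clear dropper bottle with a rubber bulb, 40 across, 125 high, out beyond the left crate, near the tape. A loose bystander: leave it alone. Origin: centre of its underside
- beaker: glass beaker, 68 across, 92 high, at the far left. A loose bystander: leave it alone. Origin: centre of its underside
- wash_bottle: white wash bottle, 68 across, 192 high, its spout reaching 65 from its axis, at the right of the crates. A loose bystander: leave it alone. Origin: centre of its underside
- petri_dishes: stack of three dishes, 92 across, 44 high, at the right of the crates. A loose bystander: leave it alone. Origin: centre of its underside
- powder_jar: white jar with a black cap, 60 across, 75 high, at the near right. A loose bystander: leave it alone. Origin: centre of its underside
Mind the look-alikes: they are no part of the job. Leave any green look-alike of the crate_b alone.

How it is judged:
By the outcome, as a careful person would: the job done as asked, in the order asked, and still so for the second after the job is handed in, with the robot touching nothing.
It also fails if it takes over 67 s, if anything falls off the work surface, if the arm or the gripper's body presses on something with over 40 N, if the wrist force passes 120 N, or if a joint passes its speed limit or range.

### The arm

A 7-joint arm with a two-finger parallel gripper is mounted at the origin on the work surface. World frame = base frame: x ahead of the robot, y to its left, z up, the work surface at z = 0. Lengths are in m, angles in rad, forces in N, time in s.
With the tool pointing down it reaches from about 0.425 to 0.875 m from the base axis. Payload 4.7 kg.
Tool frame: the origin (TCP) lies midway between the tips of the shut fingers; the grasp point (between the pads) lies 19 mm behind it; z points along the fingers, y is the line along which they close (so a half turn about z gives the same grasp; the last joint's range is limited). The gripper opens to 87 mm and grips with 3 to 60 N. Pads are 19 mm wide; open, the fingers measure 117 mm over their backs; the gripper's body (75 mm by 190 mm) begins 51 mm behind the grasp point.
Start: joints at [-1.149, 0.321, -0.07, 1.45, 0.023, 1.371, -0.057], TCP at [0.258, 0.597, 0.223] pointing down, gripper open.
Joint ranges: [-2.86, 2.86], [-0.3, 2.09], [-1.38, 1.24], [0.06, 2.45], [-1.56, 4.7], [0.09, 2.05], [-2.69, 2.69]. Speed limits (rad/s): [2.57, 2.57, 3.14, 3.14, 3.14, 3.14, 3.14].

### API

Orientations are given as a rotation vector (axis times angle).
In Python, from bench import ctrl gives the robot as it stands. The module is installed in compiled form; this text tells all that it offers.
- The arm moves only by the shell command python3 -m handwheel 'ROWS' [FORCE]. ROWS is JSON, a list of rows, each a list of 7 numbers: the finger opening in m, from 0 to 0.087, then the shift along the tool's x, y, z in m, then the turn, a rotation vector about the tool's x, y, z in degrees. A call has 1 to 12 rows; each row shifts and turns the commanded pose from where the row before left it, along the tool's axes as they then stand; what a row does not reach is not made up. A row lasts 1/8 s, in which the tool goes at most 62.5 mm and 10.7 degrees, less where a joint would pass 70% of its speed; a pose out of reach is approached as far as the arm can. A call is refused whole if a number of a shift passes 0.0625 or a number of a turn 10.7, either way. A call with a gripper value outside its range is refused whole. The fingers move at their own pace and stop on an object; FORCE is the grip in N (left out, the last holds). Time passes only in rows, so rows that do not move let the fingers close. It gives the time, the measured TCP pose, the force, the opening and the grip force at its end, in the units of the state.
- ctrl.get_state(): the state, without advancing time (a new reading comes with each control period).
- ctrl.get_image(name): name is "scene" or "top" or "wrist"; returns (picture, depth): 400x640x3 uint8, blue, green, red; 400x640 float32, m along the optical axis (not along the pixel's ray), 0 where there is no reading.
- ctrl.camera_info(name): a dict with "intrinsics" (3x3 intrinsics, pixels), "R" (3x3) and "t" (3): a world point X has camera coordinates R X + t. Camera axes: x right, y down, z forward; pixel columns grow to the right and rows downward; lengths in m; the calibration is good to about 2 mm. A picture is of the moment at which its call begins: read the wrist's pose just before it. camera_info takes no time and is no camera call; for the wrist camera it gives the pose at the moment of the call.
- ctrl.close_job(): hands the job in; it is judged then, once.
The state is a dict: "time": time; "joint_positions": joint angles; "qd": joint speeds; "joint_torque": joint torques, N m; "position": TCP position; "tool_rot": TCP orientation; "ft_force": force on the tool from outside, world axes, zero at the start; "torque": the same for the moment, N m; "grip_width": opening from 0.0 (shut) to 1.0 (fully open); "grip_force": force on a finger pad.
Only numpy, scipy, OpenCV 4.12 (cv2) and the standard library are available. Lean on these libraries where they do the work, as an engineer would, in place of code of your own. Each camera call takes 0.05 s, during which the arm holds its last target. There are 200 camera calls.

## Working session

There is one attempt and no reset: what is moved stays moved. The work goes in short steps, Python scripts to look and compute and a shell command to move; the robot and the scene stay as the last step left them, time stands still between calls to the robot, and variables do not carry over. Pictures are saved under pics/ and viewed, at most 10 in all, crops included, and the job is handed in when it is done.

```bash
mkdir -p pics
cat > h.py <<'E'
import numpy as np, cv2
from bench import ctrl
from scipy.spatial.transform import Rotation as R
def grab(n):
    i=ctrl.camera_info(n); p,d=ctrl.get_image(n); return p,d,i
def world(d,i):
    K=np.array(i["intrinsics"]);v,u=np.mgrid[:d.shape[0],:d.shape[1]]
    c=np.stack([(u-K[0,2])/K[0,0]*d,(v-K[1,2])/K[1,1]*d,d],-1)
    W=(c-np.array(i["t"]))@np.array(i["R"]); W[d==0]=np.nan; return W
E
python3 - <<'E'
from h import *
s=ctrl.get_state();print({k:np.round(v,3) for k,v in s.items()})
for n in("scene","top"):
    p,d,i=grab(n);cv2.imwrite(f"pics/{n}0.png",p);np.save(f"{n}0.npy",world(d,i)); print(n,np.round(-np.array(i["R"]).T@i["t"],3))
E
```

```text
{'time': np.float64(0.0), 'joint_positions': array([-1.149,  0.322, -0.07 ,  1.452,  0.023,  1.371, -0.057]), 'qd': array([ 0.001, -0.001, -0.001, -0.001, -0.002,  0.003,  0.001]), 'joint_torque': array([-0.0000e+00, -4.9129e+01, -4.0400e-01, -3.1253e+01, -6.4000e-02,
        4.4000e-02,  0.0000e+00]), 'position': array([0.258, 0.596, 0.221]), 'tool_rot': array([-6.360e-01, -3.076e+00,  3.000e-03]), 'ft_force': array([ 0.145, -0.611, -0.79 ]), 'torque': array([ 0.013,  0.001, -0.043]), 'grip_force': np.float64(0.0), 'grip_width': np.float64(1.0)}
scene [ 1.419 -0.     0.659]
top [4.330e-01 1.000e-03 1.074e+00]
```

View pics/top0.png

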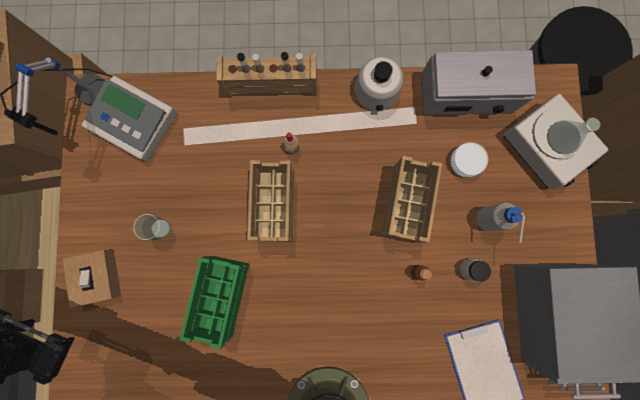

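View pics/scene0.png

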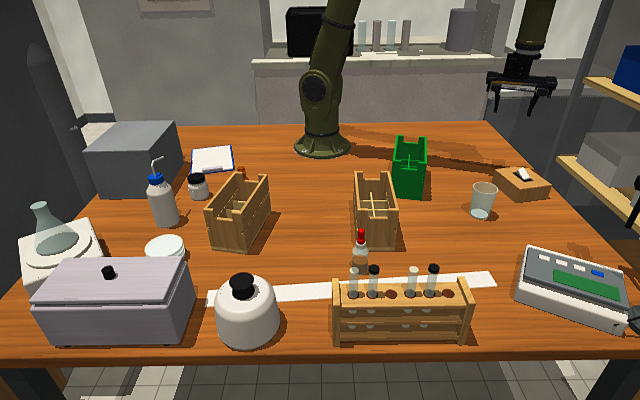

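The top view shows the left wooden crate at about (270,201) and the right wooden crate at about (414,200). The green look-alike is at (215,302) and stays alone. The tape runs from (184,137) to (416,116), with the dropper bottle at (290,143). The amber bottle is at (422,272), the dishes at (469,160), the wash bottle at (505,217) and the jar at (475,271). The scene view agrees, with the crates at (375,208) and (240,212).

Run:
```python
from h import *
W=np.load("top0.npy");p=cv2.imread("pics/top0.png")
def box(m):
    P=W[m][:,:2].astype(np.float32); (c,s,a)=cv2.minAreaRect(P); b=cv2.boxPoints((c,s,a))
    return np.round(c,3),np.round(s,3),round(a,1),np.round(b,3).tolist(),len(P)
z=W[...,2]
def roi(x0,x1,y0,y1):
    m=np.zeros(z.shape,bool);m[y0:y1,x0:x1]=1;return m
for n,r in(("L",(240,302,150,250)),("R",(380,450,150,250))):
    print(n,box(roi(*r)&(z>.118)&(z<.145)))
for n,r,lo in(("green",(175,255,250,350),.1),("amber",(405,435,258,285),.03),("dropper",(280,303,130,156),.03),("beaker",(130,172,210,242),.03),("wash",(465,530,200,245),.03),("dish",(445,495,140,182),.02),("jar",(455,495,255,287),.03),("whitebot",(350,410,50,115),.03),("oven",(415,540,45,118),.05),("rack",(210,322,50,100),.03)):
    m=roi(*r)&(z>lo)
    q=W[m]; print(n,np.round(np.nanmin(q,0),3),np.round(np.nanmax(q,0),3),m.sum())
m=roi(175,425,100,150)&(p.min(-1)>165)&(z<.02); print("tape",box(m))
```

```text
L (array([0.551, 0.135]), array([0.101, 0.2  ]), 88.1, [[0.4490000009536743, 0.08900000154972076], [0.6489999890327454, 0.0820000022649765], [0.6520000100135803, 0.18199999630451202], [0.4519999921321869, 0.1889999955892563]], 682)
R (array([ 0.547, -0.228]), array([0.101, 0.2  ]), 77.8, [[0.43799999356269836, -0.25600001215934753], [0.6340000033378601, -0.29899999499320984], [0.6549999713897705, -0.20000000298023224], [0.46000000834465027, -0.15800000727176666]], 725)
green [0.197 0.209 0.1  ] [0.413 0.35  0.134] 1303
amber [ 0.338 -0.27   0.031] [ 0.378 -0.234  0.103] 228
dropper [0.695 0.066 0.03 ] [0.735 0.103 0.126] 215
beaker [0.46  0.422 0.03 ] [0.525 0.489 0.095] 556
wash [ 0.433 -0.485  0.03 ] [ 0.533 -0.423  0.195] 999
dish [ 0.617 -0.451  0.02 ] [ 0.71  -0.359  0.049] 961
jar [ 0.333 -0.424  0.03 ] [ 0.391 -0.368  0.077] 518
whitebot [ 0.808 -0.218  0.03 ] [ 0.936 -0.098  0.134] 1917
oven [ 0.759 -0.591  0.05 ] [ 0.93  -0.29   0.155] 6212
rack [0.864 0.013 0.031] [0.937 0.272 0.179] 3160
tape (array([0.779, 0.065]), array([0.05 , 0.666]), 4.3, [[0.7300000190734863, 0.39500001072883606], [0.7789999842643738, -0.26899999380111694], [0.828000009059906, -0.26499998569488525], [0.7789999842643738, 0.39899998903274536]], 2962)
```

```bash
cat >> h.py <<'E'
def to(x,y,z,yaw,n=1):
    "rest of the way to a pose, tool z down, tool y at yaw (deg): shift in tool axes per row of n, turn about tool z"
    s=ctrl.get_state();T=R.from_rotvec(s["tool_rot"]);M=T.as_matrix();q=np.radians(yaw)
    Y=np.array([np.cos(q),np.sin(q),0]);Z=np.array([0,0,-1.]);G=R.from_matrix(np.c_[np.cross(Y,Z),Y,Z])
    print("shift/row",np.round(M.T@(np.array([x,y,z])-s["position"])/n,4),"turn total",np.round((T.inv()*G).as_rotvec(degrees=True),2),"pos",np.round(s["position"],4),"F",np.round(s["ft_force"],1),"t",round(float(s["time"]),2))
E
python3 -m handwheel '[[0.06,-0.04,-0.033,0,0,0,0],[0.06,-0.04,-0.033,0,0,0,0],[0.06,-0.04,-0.033,0,0,0,0],[0.06,-0.04,-0.033,0,0,0,0],[0.06,-0.04,-0.033,0,0,0,0],[0.06,-0.04,-0.033,0,0,0,0],[0.06,-0.04,-0.033,0,0,0,0],[0.06,-0.04,-0.033,0,0,0,0],[0.06,-0.04,-0.033,0,0,0,0],[0.06,-0.04,-0.033,0,0,0,0],[0.06,-0.04,-0.033,0,0,0,0],[0.06,-0.04,-0.033,0,0,0,0]]' 20
python3 -m handwheel '[[0.06,0,0,0,0,0,10],[0.06,0,0,0,0,0,10],[0.06,0,0,0,0,0,10],[0.06,0,0,0,0,0,10],[0.06,0,0,0,0,0,10],[0.06,0,0,0,0,0,10],[0.06,0,0,0,0,0,8.5],[0.06,0,0,0,0,0,0]]'
python3 -c "
from h import *
to(.55,.045,.11,-2)"
```

```text
time: 1.6
position: [0.5417, 0.0413, 0.2223]
tool_rot: [-0.636, -3.076, -0.0]
ft_force: [0.8, 0.6, -0.4]
grip_width: 0.689
grip_force: 0.0
time: 2.6
position: [0.5411, 0.0428, 0.2222]
tool_rot: [-2.255, -2.187, 0.001]
ft_force: [0.2, 0.1, 1.3]
grip_width: 0.688
grip_force: 0.0
shift/row [0.0025 0.0089 0.1122] turn total [-0.04  0.01  0.23] pos [0.5411 0.0428 0.2222] F [0.2 0.1 1.3] t 2.6
```

```bash
python3 -m handwheel '[[0.06,0,0.009,0.03,0,0,0],[0.06,0,0,0.03,0,0,0],[0.06,0,0,0.03,0,0,0],[0.06,0,0,0.02,0,0,0],[0.06,0.012,0,0,0,0,0],[0.06,0.012,0,0,0,0,0],[0.06,0.004,0,0,0,0,0],[0.06,0,0,0,0,0,0]]'
python3 -m handwheel '[[0.06,0.003,0,0,0,0,0],[0.06,0,0,0,0,0,0]]'
```

```text
time: 3.6
position: [0.5518, 0.0713, 0.1134]
tool_rot: [2.255, 2.186, 0.002]
ft_force: [-0.7, -0.3, -0.3]
grip_width: 0.692
grip_force: 0.0
time: 3.85
position: [0.5515, 0.0735, 0.1127]
tool_rot: [2.257, 2.185, 0.001]
ft_force: [1.7, 0.2, -0.0]
grip_width: 0.688
grip_force: 0.0
```

```bash
python3 -m handwheel '[[0.06,0.003,0,0,0,0,0],[0.06,0.008,0,-0.0065,0,0,0],[0.06,0.0085,0,-0.006,0,0,0],[0.06,0.009,0,-0.0055,0,0,0],[0.06,0.0095,0,-0.005,0,0,0]]'
python3 - <<'E'
from h import *
p,d,i=grab("scene");cv2.imwrite("pics/s1.png",cv2.resize(p[120:320,180:500],None,fx=2,fy=2));to(.55,.1,.13,-2)
E
```

```text
time: 4.47
position: [0.5528, 0.1124, 0.1363]
tool_rot: [2.257, 2.185, 0.001]
ft_force: [-0.8, -2.8, 2.0]
grip_width: 0.688
grip_force: 1.2
shift/row [-0.0147 -0.0027  0.0069] turn total [ 0.09 -0.12  0.27] pos [0.5531 0.1146 0.1369] F [-0.7 -0.7  2.4] t 4.53
```

View pics/s1.png

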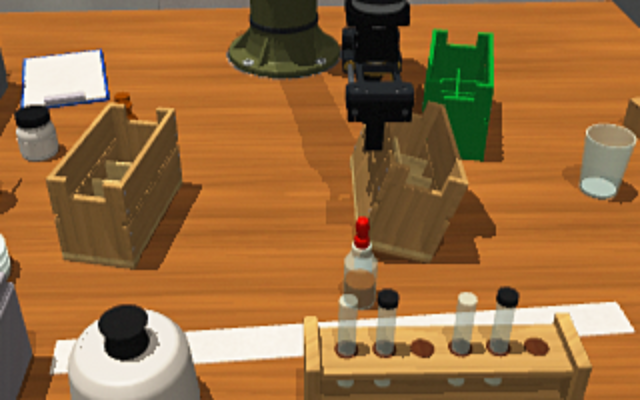

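The left crate, at crop (410,185), is tipping cleanly by about 18° about its left edge, with the fingertips on its right wall. I'll continue the arc.

```bash
python3 -m handwheel '[[0.06,0.0095,0,-0.0042,0,0,0],[0.06,0.01,0,-0.0035,0,0,0],[0.06,0.01,0,-0.0028,0,0,0],[0.06,0.0103,0,-0.002,0,0,0],[0.06,0.0104,0,-0.0014,0,0,0],[0.06,0.008,0,-0.0007,0,0,0],[0.06,0.006,0,0,0,0,0],[0.06,0.006,0,0,0,0,0],[0.06,0.006,0,0,0,0,0],[0.06,0,0,0,0,0,0],[0.06,0,0,0,0,0,0]]'
python3 - <<'E'
from h import *
p,d,i=grab("scene");cv2.imwrite("pics/s2.png",cv2.resize(p[120:320,180:500],None,fx=2,fy=2));to(.55,.1,.13,-2)
E
```

```text
time: 5.9
position: [0.5551, 0.1873, 0.1501]
tool_rot: [2.258, 2.185, -0.0]
ft_force: [0.2, -0.0, 0.4]
grip_width: 0.688
grip_force: 0.0
shift/row [-0.0873 -0.0023  0.0202] turn total [0.   0.01 0.11] pos [0.5552 0.1872 0.1502] F [0.3 0.6 0.1] t 5.95
```

View pics/s2.png

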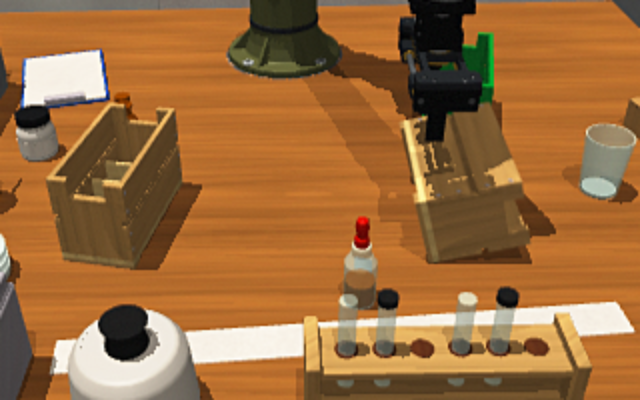

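The left crate now lies flat on its long side, its end face spanning crop (422,197) to (525,245), and the fingers are clear of it. Next I'll measure it and go to the right crate.

```bash
python3 -m handwheel '[[0.06,0,0,-0.04,0,0,0],[0.06,-0.03,0,-0.03,0,0,0],[0.06,-0.05,0,0,0,0,0],[0.06,-0.05,0,0,0,0,0],[0.06,-0.05,0,0,0,0,0],[0.06,-0.05,0,0,0,0,0],[0.06,-0.05,0,0,0,0,0],[0.06,-0.05,0,0,0,0,0],[0.06,-0.05,0,0,0,0,0],[0.06,-0.05,0,0,0,0,0],[0.06,-0.05,0,0,0,0,10]]'
python3 - <<'E'
from h import *
to(.529,-.311,.112,-12.1)
p,d,i=grab("top");W=world(d,i);cv2.imwrite("pics/t2.png",p);z=W[...,2]
m=(z>.085)&(z<.112)&(W[...,0]>.42)&(W[...,0]<.75)&(W[...,1]>.14)&(W[...,1]<.36)
c,s,a=cv2.minAreaRect(W[m][:,:2].astype(np.float32));print(np.round(c,3),np.round(s,3),a,np.round(cv2.boxPoints((c,s,a)),3).tolist(),np.nanmedian(z[m]))
E
```

```text
time: 7.32
position: [0.5391, -0.2939, 0.2204]
tool_rot: [2.443, 1.974, 0.001]
ft_force: [1.0, 0.3, -0.2]
grip_width: 0.687
grip_force: 0.0
shift/row [-0.0189 -0.0064  0.1084] turn total [ 0.04 -0.02 -0.03] pos [ 0.5391 -0.2939  0.2204] F [ 1.   0.3 -0.2] t 7.33
[0.555 0.256] [0.131 0.201] 88.1615982055664 [[0.4519999921321869, 0.19300000369548798], [0.652999997138977, 0.18700000643730164], [0.6579999923706055, 0.3179999887943268], [0.4569999873638153, 0.32499998807907104]] 0.09942971104416344
```

```bash
python3 -m handwheel '[[0.06,-0.019,-0.006,0,0,0,0],[0.06,0,0,0.03,0,0,0],[0.06,0,0,0.03,0,0,0],[0.06,0,0,0.03,0,0,0],[0.06,0,0,0.018,0,0,0],[0.06,0.01,0,0,0,0,0],[0.06,0.01,0,0,0,0,0],[0.06,0,0,0,0,0,0]]'
python3 -c "
from h import *
to(.534,-.2863,.112,-12.1)"
```

```text
time: 8.38
position: [0.5352, -0.2888, 0.1134]
tool_rot: [2.436, 1.982, 0.003]
ft_force: [-0.4, 0.8, 0.2]
grip_width: 0.688
grip_force: 0.0
shift/row [ 0.0022 -0.0017  0.0014] turn total [ 0.12 -0.02  0.38] pos [ 0.5352 -0.2888  0.1134] F [-0.4  0.8  0.2] t 8.38
```

```bash
python3 -m handwheel '[[0.06,0.003,0,0,0,0,0],[0.06,0.008,0,-0.0065,0,0,0],[0.06,0.0085,0,-0.006,0,0,0],[0.06,0.009,0,-0.0055,0,0,0],[0.06,0.0095,0,-0.005,0,0,0]]'
python3 -m handwheel '[[0.06,0.0095,0,-0.0042,0,0,0],[0.06,0.01,0,-0.0035,0,0,0],[0.06,0.01,0,-0.0028,0,0,0],[0.06,0.0103,0,-0.002,0,0,0],[0.06,0.0104,0,-0.0014,0,0,0],[0.06,0.008,0,-0.0007,0,0,0],[0.06,0.006,0,0,0,0,0],[0.06,0.006,0,0,0,0,0],[0.06,0.006,0,0,0,0,0],[0.06,0,0,0,0,0,0],[0.06,0,0,0,0,0,0]]'
python3 - <<'E'
from h import *
p,d,i=grab("top");W=world(d,i);cv2.imwrite("pics/t3.png",p);z=W[...,2]
p,d,i=grab("scene");cv2.imwrite("pics/s3.png",cv2.resize(p[120:320,180:500],None,fx=2,fy=2))
E
```

```text
time: 9.0
position: [0.5421, -0.2525, 0.1362]
tool_rot: [2.438, 1.979, 0.001]
ft_force: [-0.1, -2.6, 3.3]
grip_width: 0.689
grip_force: 1.8
time: 10.38
position: [0.5572, -0.1784, 0.1498]
tool_rot: [2.439, 1.979, -0.0]
ft_force: [-0.2, -0.6, -0.5]
grip_width: 0.69
grip_force: 0.0
```

View pics/s3.png

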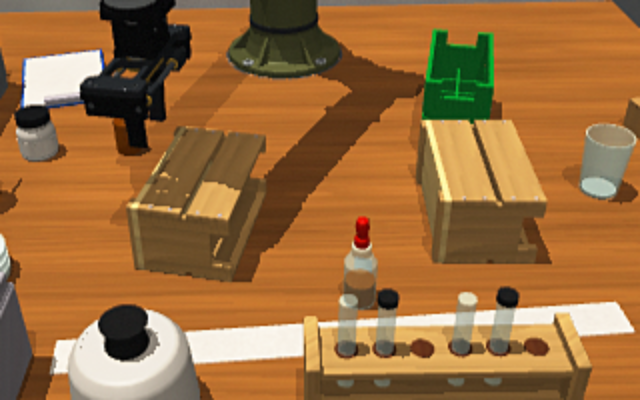

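Both crates now lie flat on their sides. The right one is at crop (200,200) and the left at (485,190). The left crate's underside is a thin sliver near crop (432,190), so I'll rectify that face from the scene picture.

Run:
```python
from h import *
p,d,i=grab("scene");K=np.array(i["intrinsics"])
def pj(P): c=np.array(i["R"])@P+i["t"]; q=K@c; return q[:2]/q[2]
a,b=np.array([.452,.193]),np.array([.653,.187])
n=np.array([.03,1])*.006
c=np.float32([pj(np.r_[e+n,z]) for e,z in((a,.1),(b,.1),(b,0),(a,0))]);print(c.round(1))
H=cv2.getPerspectiveTransform(c,np.float32([[0,0],[500,0],[500,250],[0,250]]))
o=cv2.warpPerspective(p,H,(500,250),flags=cv2.INTER_CUBIC)
z=cv2.resize(p[170:260,360:460],(500,300*3//2),interpolation=cv2.INTER_CUBIC)
out=cv2.copyMakeBorder(o,0,0,0,0,cv2.BORDER_CONSTANT)
cv2.imwrite("pics/u.png",np.vstack([out,z[:340]]))
to(.557,-.1784,.22,-12.1)
```

```text
[[391.1 179.2]
 [401.7 220.1]
 [398.  251.4]
 [388.4 207.9]]
shift/row [ 0.     -0.0002 -0.0702] turn total [0.01 0.   0.2 ] pos [ 0.5572 -0.1785  0.1498] F [-0.1 -0.2  0.2] t 10.53
```

View pics/u.png

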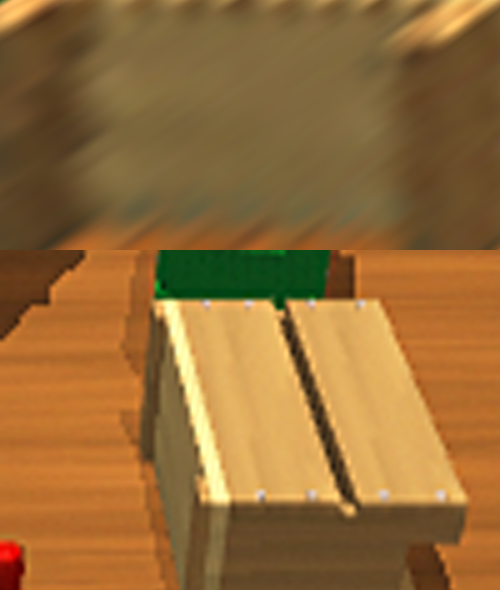

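The rectified underside of the left crate (top half, (90–400, 10–220)) is plain, with no dark ring. So the right one should be stamped. I'll confirm with the wrist camera.

Run:
```python
from h import *
i=ctrl.camera_info("wrist");s=ctrl.get_state();M=R.from_rotvec(s["tool_rot"]).as_matrix()
Rc=np.array(i["R"]);c=-Rc.T@i["t"]
print("cam in tool",(M.T@(c-s["position"])).round(3),"axes in tool",(M.T@Rc.T).round(2).tolist(),np.array(i["intrinsics"])[0,0])
W=world(*[None,None]) if 0 else None
p=cv2.imread("pics/t3.png")
p,d,i=grab("top");W=world(d,i);z=W[...,2]
m=(z>.085)&(z<.112)&(W[...,0]>.42)&(W[...,0]<.75)&(W[...,1]>-.22)&(W[...,1]<-.0)
m&=~((abs(W[...,1]+.19)<.0)) 
c,s,a=cv2.minAreaRect(W[m][:,:2].astype(np.float32));print(np.round(c,3),np.round(s,3),a,np.round(cv2.boxPoints((c,s,a)),3).tolist())
```

```text
cam in tool [ 0.086  0.    -0.162] axes in tool [[0.0, -0.95, -0.31], [1.0, -0.0, 0.0], [-0.0, -0.31, 0.95]] 340.44397341648846
[ 0.572 -0.113] [0.13  0.201] 77.7273941040039 [[0.46000000834465027, -0.1550000011920929], [0.656000018119812, -0.1979999989271164], [0.6840000152587891, -0.07100000232458115], [0.4880000054836273, -0.02800000086426735]]
```

```bash
python3 -m handwheel '[[0.06,0,0,-0.04,0,0,0],[0.06,-0.05,0,-0.05,0,0,-10],[0.06,0,0,-0.05,0,0,-10],[0.06,0,0,0,0,0,-10],[0.06,0,0,0,0,0,-10],[0.06,0,0,0,0,0,-10],[0.06,0,0,0,0,0,-10],[0.06,0,0,0,0,0,-10],[0.06,0,0,0,0,0,-10],[0.06,0,0,0,0,0,-10]]'
python3 -c "
from h import *
to(.5,-.24,.29,168);print(ctrl.get_state()['joint_positions'].round(2))"
```

```text
time: 11.82
position: [0.5481, -0.2216, 0.2839]
tool_rot: [-0.316, -3.126, -0.0]
ft_force: [0.5, -0.2, -0.2]
grip_width: 0.688
grip_force: 0.0
shift/row [ 0.0434 -0.0276 -0.0061] turn total [  0.     0.   -89.56] pos [ 0.5481 -0.2216  0.2839] F [ 0.5 -0.2 -0.2] t 11.82
[-0.15  0.19  0.57  1.53 -0.1   1.46  1.79]
```

```bash
python3 -m handwheel '[[0.06,0.02,-0.01,0,0,0,-10],[0.06,0,0,0,0,0,-10],[0.06,0,0,0,0,0,-10],[0.06,0,0,0,0,0,-10],[0.06,0,0,0,0,0,-5],[0.06,0,0,0,0,0,0]]'
python3 - <<'E'
from h import *
p,d,i=grab("wrist");cv2.imwrite("pics/w1.png",p);print(ctrl.get_state()['joint_positions'].round(2))
to(.52,-.2,.29,120)
K=np.array(i["intrinsics"]);c=np.array(i["R"])@np.array([.558,-.177,.05])+i["t"];print((K@c/c[2])[:2])
E
```

```text
time: 12.58
position: [0.5265, -0.2273, 0.284]
tool_rot: [-0.894, 3.012, 0.0]
ft_force: [-0.8, -0.7, 0.2]
grip_width: 0.688
grip_force: 0.0
[-0.1   0.14  0.51  1.57 -0.07  1.45  2.57]
shift/row [-0.0094  0.0264 -0.0061] turn total [0.   0.   3.02] pos [ 0.5265 -0.2272  0.2839] F [-0.7 -0.6  0.9] t 12.62
[343.96311651 206.4257147 ]
```

View pics/w1.png

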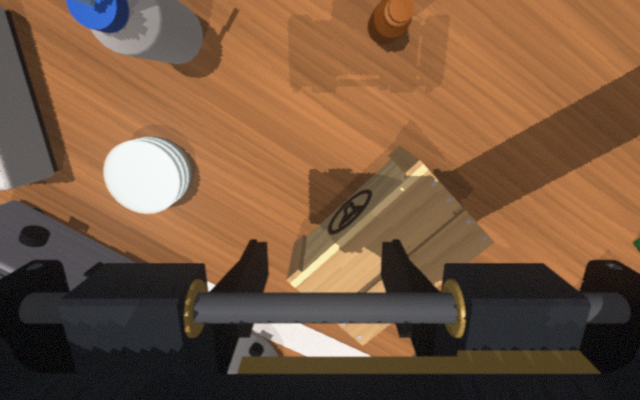

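The wrist view shows the ringed flask stamp at (350,212) on the underside of the right crate. So the right crate is crate_a, the one to push. The left crate was plain, and the green one at the image edge is neither.

```bash
python3 -m handwheel '[[0.05,0,0,0,0,0,10],[0.05,0,0,0,0,0,10],[0.05,0,0,0,0,0,10],[0.05,0,0,0,0,0,10],[0.05,0,0,0,0,0,5.2],[0.05,0,0,0,0,0,0]]'
cat >> h.py <<'E'
def gotilt(x,y,z,yaw,tilt):
    s=ctrl.get_state();T=R.from_rotvec(s["tool_rot"]);q=np.radians(yaw)
    Y=np.array([np.cos(q),np.sin(q),0]);Z=np.array([0,0,-1.]);G=R.from_matrix(np.c_[np.cross(Y,Z),Y,Z])*R.from_rotvec([0,tilt,0],degrees=True)
    D=np.array([x,y,z])-s["position"]
    print("shift",(T.inv().apply(D)).round(4),"shift after turn",G.inv().apply(D).round(4),"turn",(T.inv()*G).as_rotvec(degrees=True).round(2),"pos",s["position"].round(4),"F",s["ft_force"].round(1),"t",round(float(s["time"]),2))
E
python3 -c "
from h import *
gotilt(.448,-.096,.14,77.7,-8)"
```

```text
time: 13.38
position: [0.5266, -0.2271, 0.2839]
tool_rot: [0.33, 3.124, 0.0]
ft_force: [0.1, -0.2, -0.3]
grip_width: 0.575
grip_force: 0.0
shift [0.1043 0.1117 0.1439] shift after turn [0.1237 0.1113 0.128 ] turn [ 0.02 -8.    0.23] pos [ 0.5266 -0.2271  0.2839] F [ 0.1 -0.2 -0.3] t 13.38
```

```bash
python3 -m handwheel '[[0.05,0.035,0.037,0,0,0,0.2],[0.05,0.035,0.037,0,0,0,0],[0.05,0.034,0.037,0.03,0,0,0],[0.05,0,0,0.04,0,0,0],[0.05,0,0,0.03,0,-8,0],[0.05,0,0,0,0,0,0]]'
python3 -c "
from h import *
gotilt(.448,-.096,.035,77.7,-8)"
```

```text
time: 14.12
position: [0.4429, -0.0955, 0.1796]
tool_rot: [0.319, 2.995, -0.021]
ft_force: [-0.4, 0.1, -0.2]
grip_width: 0.574
grip_force: 0.0
shift [0.0137 0.0006 0.1441] shift after turn [0.0151 0.0006 0.1439] turn [ 0.   -0.55  0.16] pos [ 0.4429 -0.0955  0.1796] F [-0.4  0.1 -0.2] t 14.12
```

```bash
python3 -m handwheel '[[0.05,0.003,0,0.035,0,0,0],[0.05,0.004,0,0.036,0,0,0],[0.05,0.004,0,0.036,0,0,0],[0.05,0.004,0,0.036,0,0,0],[0.05,0,0,0,0,0,0]]'
python3 -c "
from h import *
gotilt(.462,-.099,.035,77.7,-8)"
```

```text
time: 14.75
position: [0.454, -0.0983, 0.0403]
tool_rot: [0.321, 2.988, -0.024]
ft_force: [-0.9, -0.5, 0.7]
grip_width: 0.577
grip_force: 0.0
shift [-0.0072  0.0011  0.0063] shift after turn [-0.0072  0.0011  0.0063] turn [-0.09 -0.16  0.04] pos [ 0.454  -0.0983  0.0403] F [-0.9 -0.5  0.7] t 14.75
```

```bash
python3 -m handwheel '[[0.05,-0.006,0,0.001,0,0,0],[0.05,-0.006,0,0.001,0,0,0],[0.05,-0.0119,0,0.0017,-0.11,0,-0.8],[0.05,-0.0119,0,0.0017,-0.11,0,-0.8],[0.05,-0.0119,0,0.0017,-0.11,0,-0.8],[0.05,-0.0119,0,0.0017,-0.11,0,-0.8],[0.05,-0.0119,0,0.0017,-0.11,0,-0.8],[0.05,0,0,0,0,0,0]]'
cat >> h.py <<'E'
def crate():
    p,d,i=grab("top");W=world(d,i);z=W[...,2]
    m=(z>.09)&(z<.108)&(W[...,0]>.5)&(W[...,0]<.84)&(W[...,1]>-.27)&(W[...,1]<.03)
    m=cv2.morphologyEx(m.astype(np.uint8),cv2.MORPH_OPEN,np.ones((3,3)))
    n,l,st,_=cv2.connectedComponentsWithStats(m);k=1+np.argmax(st[1:,4]);m=l==k
    c,s,a=cv2.minAreaRect(W[m][:,:2].astype(np.float32));b=cv2.boxPoints((c,s,a))
    b=b[np.argsort(-b[:,0])];N=np.array([.9973,.0736])
    print("ctr",np.round(c,3),"size",np.round(s,3),round(a,1),"far corners",b[:2].round(3).tolist(),"past tape mid",(b[:2]@N-.7817).round(4))
    return p
E
python3 -c "
from h import *
gotilt(.462,-.099,.035,77.7,-8);cv2.imwrite('pics/t5.png',crate())"
```

```text
time: 15.75
position: [0.5265, -0.1118, 0.041]
tool_rot: [0.215, 2.991, -0.016]
ft_force: [0.6, -0.3, 0.7]
grip_width: 0.577
grip_force: 0.0
shift [ 0.0658  0.0035 -0.0034] shift after turn [ 0.0659 -0.0012 -0.0032] turn [0.55 0.18 4.04] pos [ 0.5265 -0.1118  0.041 ] F [ 0.6 -0.3  0.7] t 15.75
ctr [ 0.647 -0.148] size [0.069 0.175] 80.9 far corners [[0.7390000224113464, -0.12800000607967377], [0.7279999852180481, -0.19599999487400055]] past tape mid [-0.0543 -0.0701]
```

```bash
python3 -m handwheel '[[0.05,-0.0119,0,0.0017,-0.13,0,-1],[0.05,-0.0119,0,0.0017,-0.13,0,-1],[0.05,-0.0119,0,0.0017,-0.13,0,-1],[0.05,-0.0099,0,0.0014,-0.13,0,-0.5],[0.05,0,0,0,0,0,0]]'
sed -i 's/m=cv2.morphologyEx.*/m=cv2.morphologyEx(m.astype(np.uint8),cv2.MORPH_CLOSE,np.ones((7,7)))/' h.py
python3 -c "
from h import *
gotilt(.462,-.099,.035,77.7,-8);cv2.imwrite('pics/t6.png',crate())"
```

```text
time: 16.42
position: [0.5708, -0.117, 0.04]
tool_rot: [0.123, 2.999, -0.009]
ft_force: [0.3, -0.4, 0.2]
grip_width: 0.575
grip_force: 0.2
shift [ 0.1095  0.0091 -0.0105] shift after turn [ 0.1097 -0.0056 -0.0104] turn [1.06 0.06 7.55] pos [ 0.5708 -0.117   0.04  ] F [ 0.3 -0.4  0.2] t 16.43
ctr [nan nan] size [nan  0.] nan far corners [[nan, nan], [nan, nan]] past tape mid [nan nan]
```

View pics/t6.png

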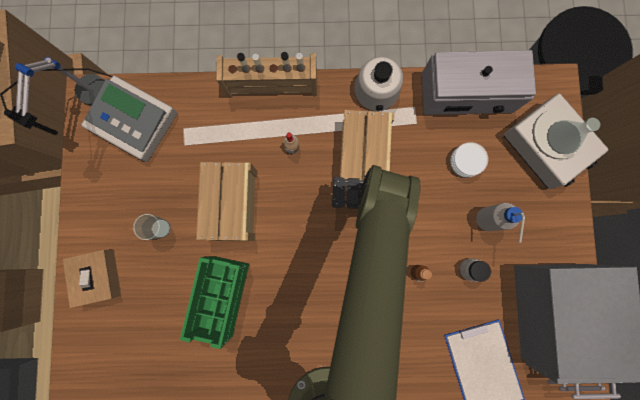

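The stamped crate's top is at (342–393, 110–180), nearly at the tape and clear of the white bottle at (380,85). The dropper bottle at (290,143) and the other crate at (225,200) haven't moved.

```bash
sed -i 's/m=l==k/m=(l==k)\&(abs(z-.099)<.009)/' h.py
python3 -c "
from h import *
crate()"
```

```text
ctr [ 0.683 -0.116] size [0.13  0.201] 85.0 far corners [[0.7889999747276306, -0.05999999865889549], [0.777999997138977, -0.1899999976158142]] past tape mid [ 0.0009 -0.0198]
```

```bash
python3 -m handwheel '[[0.05,-0.0055,0,0.0008,-0.07,0,-0.5],[0.05,-0.005,0,0.0007,0,0,0],[0.05,0,0,0,0,0,0]]'
python3 -c "
from h import *
crate()"
```

```text
time: 16.9
position: [0.5799, -0.1176, 0.0396]
tool_rot: [0.109, 3.001, -0.007]
ft_force: [-3.7, 0.3, 3.5]
grip_width: 0.574
grip_force: 2.1
ctr [ 0.692 -0.116] size [0.129 0.201] 85.8 far corners [[0.7979999780654907, -0.05900000035762787], [0.7879999876022339, -0.18799999356269836]] past tape mid [ 0.0095 -0.0095]
```

Centred on the tape, with about 15 mm of margin at both corners. Now back off, rise and check.

```bash
python3 -m handwheel '[[0.05,0.01,0,-0.0014,0,0,0],[0.05,0.02,0,-0.003,0,0,0],[0.05,0.02,0,-0.003,0,0,0],[0.05,0,0,-0.04,0,0,0],[0.05,0,0,-0.05,0,0,0],[0.05,0,0,-0.05,0,0,0],[0.05,0,0,-0.05,0,0,0],[0.05,0,0,0,0,0,0]]'
python3 - <<'E'
from h import *
cv2.imwrite('pics/t7.png',crate());p,d,i=grab("scene");cv2.imwrite("pics/s7.png",p)
gotilt(.5,-.1,.2,80,0)
E
```

```text
time: 17.95
position: [0.5065, -0.1123, 0.2333]
tool_rot: [0.109, 2.989, -0.006]
ft_force: [1.1, 0.4, -0.2]
grip_width: 0.571
grip_force: 0.0
ctr [ 0.692 -0.116] size [0.13  0.201] 86.1 far corners [[0.796999990940094, -0.057999998331069946], [0.7879999876022339, -0.18799999356269836]] past tape mid [ 0.0085 -0.0099]
shift [0.0089 0.0114 0.0277] shift after turn [0.006  0.0109 0.0286] turn [0.48 8.12 5.82] pos [ 0.504  -0.1118  0.2286] F [ 0.3  0.4 -0.2] t 18.05
```

View pics/s7.png

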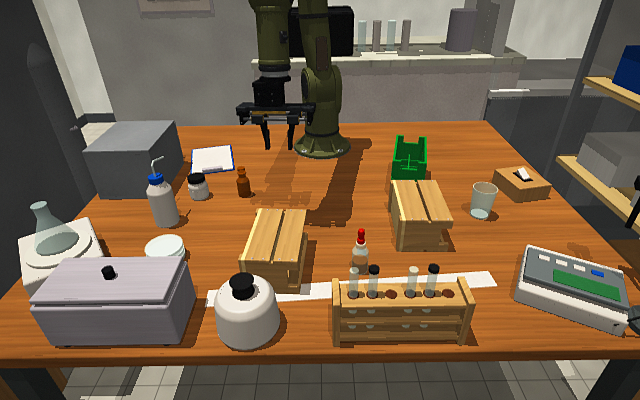

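The stamped crate's far end, around (285,280), rests on the tape. The other crate lies at (420,212), everything else stands where it was, and the arm is clear, so I'm handing in.

```bash
python3 -c "
from bench import ctrl
print(ctrl.close_job())"
```

```text
the job is handed in; nothing more can be done
None
```

Both crates were eased onto their left sides, and the stamped one (the right-hand crate) was pushed until its far end rested on the dispatch tape across its full width, about 15 mm inside each tape edge; the other crate was left lying, nothing else looked disturbed, and the job was handed in at about 18 s (no verdict returned).

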